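# Seat the trimming board on its locating pins

## Task

The trimming board has been left lying askew on top of the two locating pins of its metal base on the butcher's bench. Nudge it sideways by its edges with the fingertips until both its holes drop over the two pins and it lies flat on the base, then move clear. Do not pick up or tip the board, and leave everything else on the bench where it is.

Things in the scene. Friction and masses are not known exactly. Their poses are not given: they have to be found in the camera images.
- base: Fixed bare-metal base plate, 200 mm (its x) by 300 mm (its y), 8 mm thick, lying on the bench. Origin: centre of its underside; z up. Two steel pins stand on its y centreline, 65 mm either side of its centre, hidden under the board at the start. Two dark bolt heads, 4 mm high, on the same line at y = +-142 mm, mark the pin line. Its -x side faces the robot.
- board: Loose reddish-brown plastic board, 120 mm (x) by 200 mm (y) by 15 mm, about 0.35 kg. Origin: centre of its underside; z up. It starts tilted on the pins, robot-side (-x) edge resting on the base, 20-40 mm from home towards the base's -x, up to 30 mm off in y, turned up to 0.2 rad. A few N at an edge slide it. Home: centred on the base, origin 8 mm above the base's, axes parallel.
- pin_a (a point): Foot of the pin on the base's -y side: on its axis at the base's top face (8 mm above the bench). Pin: 15 mm in diameter, 8 mm tall, its top 3 mm bevelled to 10 mm across.
- pin_b (a point): Foot of the like pin on the base's +y side, 130 mm from the first.
- hole_a (a point): Centre, at the board's underside, of the round 20 mm through-hole on the board's -y side (on its y centreline, 65 mm from its centre).
- hole_b (a point): Centre, at the board's underside, of the like hole on the board's +y side.
- shaker: Bystander, not to be disturbed: closed seasoning jar with a yellow cap, 52 mm across, 120 mm tall. Origin: centre of its underside.
- cup: Bystander, not to be disturbed: steel cup, 72 mm across, 75 mm tall. Origin: centre of its underside.
- weight: Bystander, not to be disturbed: small brass scale weight with a knob, 40 mm across, 54 mm tall. Origin: centre of its underside.
- mallet: Bystander, not to be disturbed: hammer-shaped tenderising mallet, 240 mm long, lying down. Origin: near its middle, at its underside.
- ring: Bystander, not to be disturbed: steel portioning ring, 100 mm across, 30 mm tall. Origin: centre of its underside.
- knife: Bystander, not to be disturbed: butcher's knife with wooden handle, 290 mm long, lying flat. Origin: near its middle, at its underside.

How it is judged:
By the outcome, as a careful person would: the job done as asked, in the order asked, and still so for the second after the job is handed in, with the robot touching nothing.
It also fails if it takes over 64 s, if anything falls off the work surface, if the arm or the gripper's body presses on something with over 40 N, if the wrist force passes 120 N, or if a joint passes its speed limit or range.

## Robot

A 7-joint arm with a two-finger parallel gripper is mounted at the origin on the work surface. World frame = base frame: x ahead of the robot, y to its left, z up, the work surface at z = 0. Lengths are in m, angles in rad, forces in N, time in s.
With the tool pointing down it reaches from about 0.425 to 0.925 m from the base axis. Payload 6.8 kg.
Tool frame: the origin (TCP) lies at the very end of the fingers, on their centre line; the grasp point (between the pads) lies bot.grip_point_offset behind it (bot.grip_point_offset is the distance from the TCP to the grasp point, in m); z points along the fingers, y is the line along which they close (so a half turn about z gives the same grasp; the last joint's range is limited). The gripper opens to 85 mm and grips with 20 to 120 N. Pads are 22 mm wide; open, the fingers measure 114 mm over their backs; the gripper's body (76 mm by 85 mm) begins 54 mm behind the grasp point. The pads swing forward as they close: fully open they stand 13 mm farther back than shut.
Start: joints at [1.009, 0.477, 0.022, 1.555, -0.011, 1.109, -0.083], TCP at [0.296, -0.607, 0.231] pointing down, gripper open.
Joint ranges: [-2.96, 2.96], [-0.34, 2.1], [-1.41, 1.46], [0.24, 2.44], [-1.37, 4.51], [0.17, 1.92], [-2.96, 2.96]. Speed limits (rad/s): [2.39, 2.39, 3.14, 3.14, 3.14, 3.14, 3.14].

## Interface

Orientations are given as a unit quaternion [w, x, y, z].
In Python, from station import bot, imaging gives the robot as it stands. The module is installed in compiled form; this text tells all that it offers.
- The arm moves only by the tool carry_out, never from a script. Its argument "targets" is one flat list of numbers, 5 for each row, row after row: the closure in counts, from 0 (fully open) to 255 (shut), then the shift along the world's x, y, z in mm, then the turn about the world's z in degrees. A call has 1 to 20 rows; each row shifts and turns the commanded pose from where the row before left it; what a row does not reach is not made up. A row lasts 1/10 s, in which the tool goes at most 50 mm and 8.59 degrees, less where a joint would pass 70% of its speed; a pose out of reach is approached as far as the arm can. A call is refused whole if a number of a shift passes 50 or a number of a turn 8.59, either way. A call with a gripper value outside its range is refused whole. The fingers move at their own pace and stop on an object; "newtons" is the grip in N (left out, the last holds). Time passes only in rows, so rows that do not move let the fingers close. It gives the time, the measured TCP pose, the force, the opening and the grip force at its end, in the units of the state.
- bot.get_obs(): the state, without advancing time (a new reading comes with each control period).
- imaging.read_camera(name): name is "scene" or "top" or "wrist"; returns a dict with "frame" (480x640x3 uint8, red, green, blue), "fov_y" (degrees; the focal length in pixels is half the picture's height over the tangent of half this angle, whatever the lens; pixels are square), "cx", "cy" (the principal point, pixels), "pose" (4x4, takes a point from camera to world coordinates); the wrist camera has in their place "tool_from_camera" (4x4, takes a point from camera to tool coordinates, whose origin is the TCP and whose axes are the flange's). Camera axes: x right, y up, looking along -z (the intrinsics and any distortion apply to the point x, -y, -z); pixel columns grow to the right and rows downward; lengths in m; the calibration is good to about 2 mm. The wrist camera is an equidistant fisheye: a pixel r from the principal point sees the ray r / f radians off the axis. A picture is of the moment at which its call begins: read the wrist's pose just before it. There is no depth.
- bot.hand_in(): hands the job in; it is judged then, once.
The state is a dict: "t": time; "q": joint angles; "joint_vel": joint speeds; "joint_torque": joint torques, N m; "eef_pos": TCP position; "tool_rot": TCP orientation; "contact_force": force on the tool from outside, world axes, zero at the start; "torque": the same for the moment, N m; "gripper_width": opening from 0.0 (shut) to 1.0 (fully open); "grasp_force": force on a finger pad.
Only numpy, scipy, OpenCV 4.12 (cv2) and the standard library are available. Lean on these libraries where they do the work, as an engineer would, in place of code of your own. Each camera call takes 0.05 s, during which the arm holds its last target. There are 200 camera calls.

## Working session

There is one attempt and no reset: what is moved stays moved. The work goes in short steps, Python scripts to look and compute and a tool call to move; the robot and the scene stay as the last step left them, time stands still between calls to the robot, and variables do not carry over. Pictures are saved under pics/ and viewed, at most 10 in all, crops included, and the job is handed in when it is done.

Besides the shell and the picture viewer there is one more tool, called as name(argument=value, ...) on one line, values as JSON. carry_out: Moves the arm, as the interface text tells. Its arguments: {"type":"object","properties":{"targets":{"type":"array","items":{"type":"number"}},"newtons":{"type":"number"}},"required":["targets"]}

```bash
mkdir -p pics; python3 - <<'E'
from station import bot, imaging
import cv2, json, numpy as np
o=bot.get_obs(); print(o['t'],o['eef_pos'],o['tool_rot'],bot.grip_point_offset)
for n in("top","scene"):
    c=imaging.read_camera(n); cv2.imwrite(f"pics/{n}0.png",c["frame"][:,:,::-1]); print(n,c["fov_y"],c["cx"],c["cy"],np.round(c["pose"],4).tolist(),c.keys())
E
```

```text
0.0 [ 0.29562121 -0.60614243  0.23032797] [-8.88917373e-04  9.74366340e-01  2.24965251e-01 -2.84592307e-04] 0.0187
top 49.452625113861046 311.73012810168825 241.27209116517824 [[0.0161, 0.9971, -0.0741, 0.4179], [-0.9999, 0.0165, 0.0051, 0.0181], [0.0063, 0.074, 0.9972, 1.4119], [0.0, 0.0, 0.0, 1.0]] dict_keys(['frame', 'fov_y', 'cx', 'cy', 'pose'])
scene 45.66031666897796 319.04129442602743 251.00795987305395 [[-0.8309, -0.3731, 0.4128, 1.0837], [0.5563, -0.5688, 0.6057, 0.8069], [0.0088, 0.733, 0.6802, 0.9333], [0.0, 0.0, 0.0, 1.0]] dict_keys(['frame', 'fov_y', 'cx', 'cy', 'pose'])
```

View pics/top0.png

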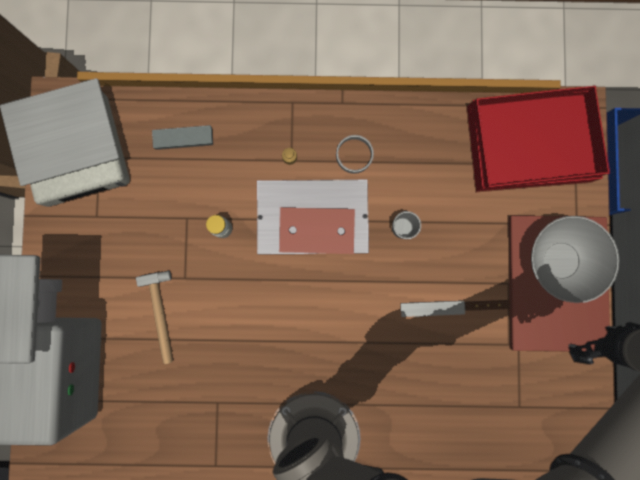

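View pics/scene0.png

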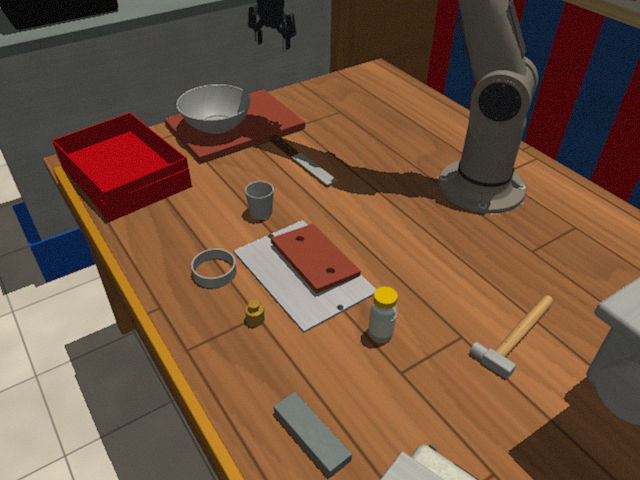

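The top view shows the base at about (257–368, 180–254), with bolts at (260,217) and (365,216). The board is at (279–355, 207–253) with holes at about (292,230) and (341,231). The shaker and cup stand on either side of the base. Next I'll enlarge the crop.

```bash
cat > h.py <<'E'
import numpy as np, cv2
from station import bot, imaging
def world(c,px,z):
    f=240/np.tan(np.radians(c["fov_y"]/2)); T=np.array(c["pose"]); out=[]
    for u,v in px:
        d=T[:3,:3]@np.array([(u-c["cx"])/f,-(v-c["cy"])/f,-1]); s=(z-T[2,3])/d[2]; out.append(T[:3,3]+s*d)
    return np.array(out)
def crop(n,x0,y0,w,h,k,name):
    c=imaging.read_camera(n); im=c["frame"][y0:y0+h,x0:x0+w,::-1]
    cv2.imwrite(f"pics/{name}.png",cv2.resize(im,None,fx=k,fy=k,interpolation=cv2.INTER_CUBIC)); return c
E
python3 - <<'E'
from h import *
crop("top",245,170,133,95,6,"top1")
E
```

```text
(no output)
```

View pics/top1.png

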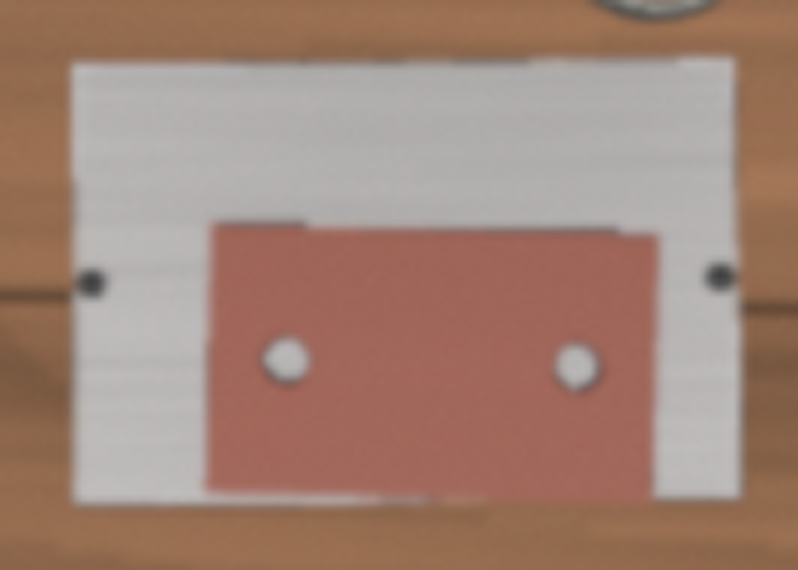

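```bash
python3 - <<'E'
from h import *
c=imaging.read_camera("top")
P=lambda l:[((u+.5)/6-.5+245,(v+.5)/6-.5+170) for u,v in l]
np.set_printoptions(precision=4,suppress=True)
b=world(c,P([(91,282),(720,277)]),.012); print("bolts",b, b.mean(0), np.linalg.norm(b[0]-b[1]))
k=world(c,P([(72,65),(735,60),(741,497),(74,502)]),.008);print("base",k,k.mean(0))
h=world(c,P([(287,360),(578,366)]),.029);print("holes",h,h.mean(0),np.linalg.norm(h[0]-h[1]))
f=world(c,P([(213,222),(658,234)]),.034);n=world(c,P([(654,499),(206,491)]),.023)
print("far",f,"near",n,"mean",(f.mean(0)+n.mean(0))/2)
a=lambda p:np.arctan2(-(p[0]-p[1])[0],(p[0]-p[1])[1])
print("ang",a(b),a(k[:2]),a(k[[3,2]]),a(h),a(f),a(n[::-1]))
E
```

```text
bolts [[ 0.5864  0.1525  0.012 ]
 [ 0.5935 -0.1308  0.012 ]] [0.5899 0.0108 0.012 ] 0.2833971989568981
base [[ 0.6858  0.1638  0.008 ]
 [ 0.6933 -0.1372  0.008 ]
 [ 0.4945 -0.1416  0.008 ]
 [ 0.4873  0.1582  0.008 ]] [0.5903 0.0108 0.008 ]
holes [[ 0.551   0.063   0.029 ]
 [ 0.5505 -0.0662  0.029 ]] [ 0.5507 -0.0016  0.029 ] 0.12929467211199633
far [[ 0.6115  0.0969  0.034 ]
 [ 0.6094 -0.1008  0.034 ]] near [[ 0.4922 -0.1011  0.023 ]
 [ 0.4925  0.0981  0.023 ]] mean [ 0.5514 -0.0017  0.0285]
ang 0.024897166014459064 0.024969759000876977 0.023957303876665892 -0.003975492651694719 -0.010160021652781214 -0.0014135384019753987
```

Base centre is about (0.590, 0.011) at yaw 0.025. The board is about (0.551, -0.002) at yaw -0.005, and the sizes agree with the ones given. I need to push it about +11.5 mm in y, then about +39 mm in x. With the fingers open, both tips bear on one edge, which also squares the board.

carry_out(targets=[0,21.1,40.6,0,5.45,0,21.1,40.6,0,5.45,0,21.1,40.6,0,5.45,0,21.1,40.6,0,5.45,0,21.1,40.6,0,5.45,0,21.1,40.6,0,5.45,0,21.1,40.6,0,5.45,0,21.1,40.6,0,5.45,0,21.1,40.6,0,5.45,0,21.1,40.6,0,5.45,0,21.1,40.6,0,5.45,0,21.1,40.6,0,5.45,0,0,0,-40,0,0,0,0,-40,0,0,0,0,-40,0,0,0,0,-40,0,0,0,0,-10,0,0,0,0,0,0])

```text
t: 2.0
eef_pos: [0.5481, -0.1193, 0.0602]
tool_rot: [-0.001, 0.698, 0.716, -0.001]
contact_force: [-0.2, -0.3, -0.3]
gripper_width: 0.996
grasp_force: 0.0
```

```bash
python3 - <<'E'
from h import *
crop("scene",215,150,200,150,4,"sc1")
c=imaging.read_camera("scene")
# where TCP level +-50mm along x would project
f=240/np.tan(np.radians(c["fov_y"]/2)); T=np.linalg.inv(np.array(c["pose"]))
for z in(.06,.073):
  for dx in(-.05,.05):
    p=T@[.548+dx,-.119,z,1]; print(z,dx,(c["cx"]+f*p[0]/-p[2]-215)*4,(c["cy"]+f*p[1]/p[2]-150)*4)
E
```

```text
0.06 -0.05 357.1207350599843 232.5223005795716
0.06 0.05 215.52393373045993 290.0660322233731
0.073 -0.05 356.933224522749 215.7722137173314
0.073 0.05 214.4008339853076 273.1803054178465
```

View pics/sc1.png

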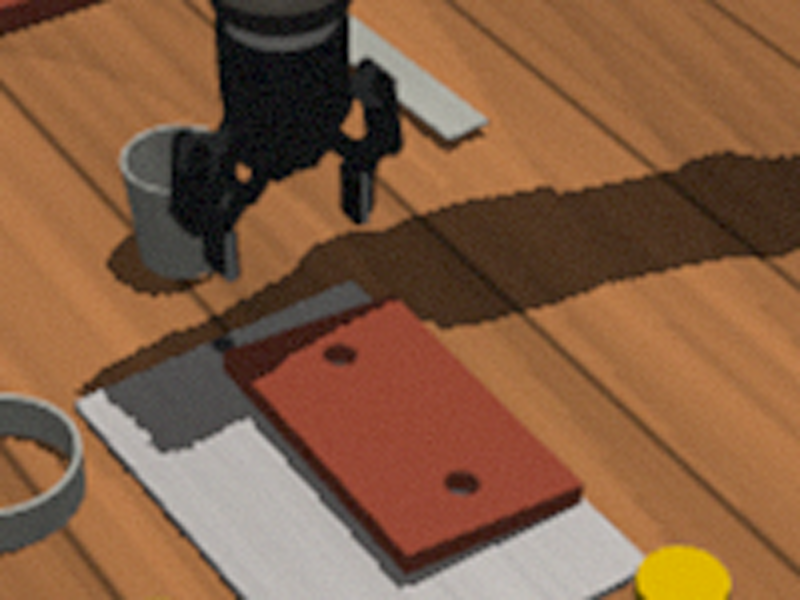

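The scene crop shows the finger tips at (358,220) and (225,277). They sit about 13 mm above the TCP, as the text said. I'll descend until the tips are about 16 mm up.

carry_out(targets=[0,0,0,-20,0,0,0,0,-20,0,0,0,0,-10,0,0,0,0,-4,0,0,0,0,-2,0,0,0,0,0,0,0,0,2,0,0,0,0,2,0,0,0,0,1,0,0,0,0,1,0,0,0,0,1,0,0,0,0,0,0,0])

```text
t: 3.3
eef_pos: [0.5491, -0.1123, 0.0053]
tool_rot: [-0.0, 0.698, 0.716, 0.0]
contact_force: [0.1, 0.1, 0.4]
gripper_width: 0.997
grasp_force: 0.0
```

carry_out(targets=[0,0,1,0,0,0,0,1,0,0,0,0,1,0,0,0,0,1,0,0,0,0,1,0,0,0,0,1,0,0,0,0,1,0,0,0,0,1,0,0,0,0,0,0,0])

```text
t: 4.2
eef_pos: [0.5491, -0.1042, 0.0053]
tool_rot: [-0.0, 0.698, 0.716, 0.0]
contact_force: [0.7, -1.3, -0.1]
gripper_width: 0.998
grasp_force: 0.7
```

carry_out(targets=[0,0,1,0,0,0,0,1,0,0,0,0,1,0,0,0,0,0,0,0])

```text
t: 4.6
eef_pos: [0.549, -0.1013, 0.0053]
tool_rot: [-0.0, 0.698, 0.716, -0.0]
contact_force: [0.8, -1.8, -0.1]
gripper_width: 0.999
grasp_force: 0.9
```

```bash
python3 - <<'E'
from h import *
crop("top",245,170,133,95,6,"top2")
E
```

```text
(no output)
```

View pics/top2.png

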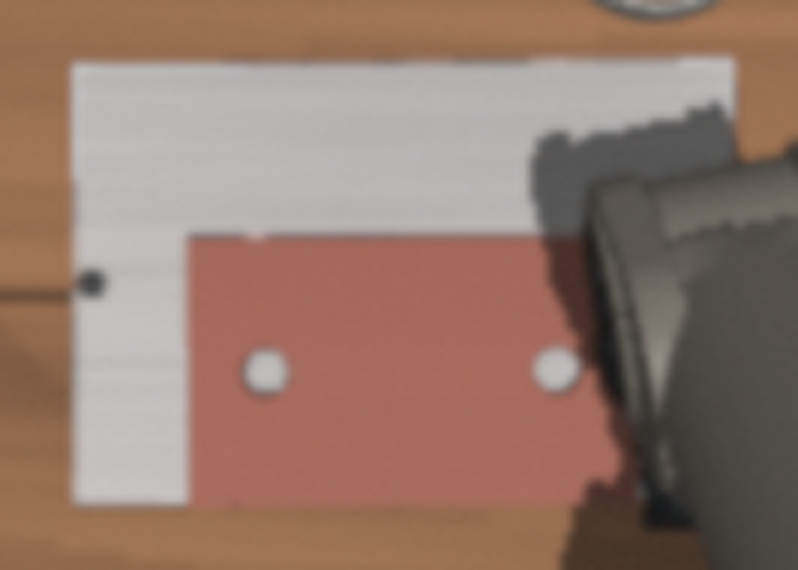

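```bash
cat > m.py <<'E'
from h import *
def rel(h1,h2,z):
    c=imaging.read_camera("top"); P=lambda l:[((u+.5)/6-.5+245,(v+.5)/6-.5+170) for u,v in l]
    B=np.array([.590,.0108]);R=np.array([[1,-.0249],[.0249,1]])
    h=world(c,P([h1,h2]),z)[:,:2]; r=((h-B)@R)*1000; print("base frame mm",r.round(1).tolist(),"centre",r.mean(0).round(1),"yaw",np.arctan2(-(r[0]-r[1])[0],(r[0]-r[1])[1]).round(4))
E
python3 -c "
from m import *
rel((287,360),(578,366),.029);rel((266,371),(556,370),.029)"
```

```text
base frame mm [[-37.7, 53.2], [-41.5, -76.1]] centre [-39.6 -11.4] yaw -0.0289
base frame mm [[-42.6, 62.6], [-43.2, -66.3]] centre [-42.9  -1.8] yaw -0.0047
```

carry_out(targets=[0,0,1,0,0,0,0,1,0,0,0,0,0,0,0,0,0,-6,0,0,0,0,-6,0,0,0,0,0,30,0,0,0,0,30,0,0,-10,20,10,-8.2,0,-10,20,0,-8.2,0,-10,20,0,-8.2,0,-10,20,0,-8.2,0,-10,10,0,-8.2,0,-10,10,0,-8.2,0,-10,10,0,-8.2,0,-10,0,0,-8.2,0,-10,0,0,-8.2,0,0,0,0,-8.2,0,0,0,0,-8,0,0,0,0,0])

```text
t: 6.65
eef_pos: [0.4592, -0.0015, 0.0754]
tool_rot: [-0.0, 1.0, 0.012, 0.0]
contact_force: [0.1, -0.5, 0.2]
gripper_width: 0.998
grasp_force: 0.0
```

```bash
python3 - <<'E'
from h import *
o=bot.get_obs();print(o['eef_pos'],o['tool_rot'],o['q'])
crop("top",245,170,133,95,6,"top3")
E
```

```text
[ 0.45923598 -0.00146452  0.07542088] [-6.50869398e-06  9.99931688e-01  1.16871420e-02  1.73380637e-04] [-0.11985055  0.35983914 -0.01528848  2.18774221  0.00967508  0.59372576
 -1.68959902]
```

View pics/top3.png

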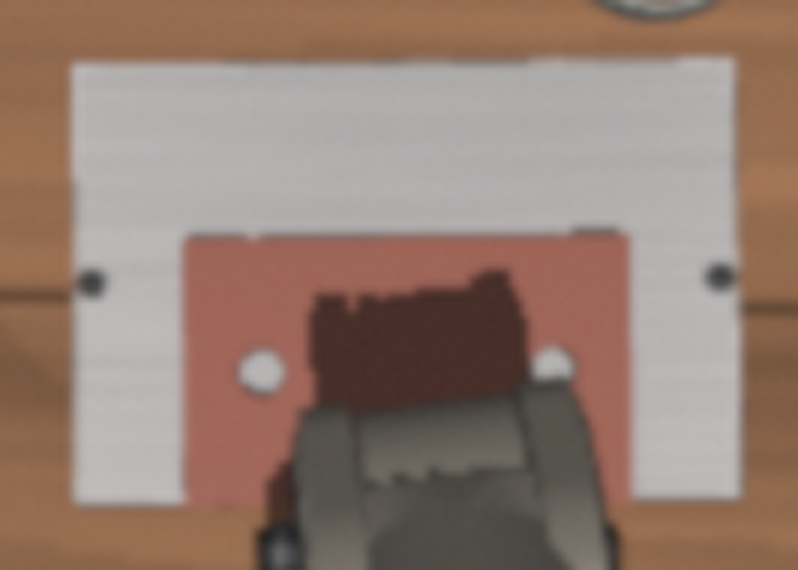

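Left hole is now at (262,372), so the y offset is about 0. Next I lower the tool in front of the -x edge.

carry_out(targets=[0,-3,11,-20,0,0,0,0,-20,0,0,0,0,-20,0,0,0,0,-10,0,0,0,0,-3,0,0,0,0,0,0,0,4,0.1,0,0,0,4,0.1,0,0,0,2,0,0,0,0,2,0,0,0,0,2,0,0,0,0,2,0,0,0,0,2,0.1,0,0,0,2,0,0,0,0,0,0,0,0])

```text
t: 8.2
eef_pos: [0.4756, 0.0098, 0.0022]
tool_rot: [0.0, 1.0, 0.012, -0.001]
contact_force: [-1.6, 0.6, 1.3]
gripper_width: 1.0
grasp_force: 0.8
```

carry_out(targets=[0,2,0.05,0,0,0,2,0.05,0,0,0,2,0.05,0,0,0,2,0.05,0,0,0,2,0.05,0,0,0,2,0.05,0,0,0,2,0.05,0,0,0,2,0.05,0,0,0,2,0.05,0,0,0,2,0.05,0,0,0,2,0.05,0,0,0,2,0.05,0,0,0,2,0.05,0,0,0,2,0.05,0,0,0,2,0.05,0,0,0,2,0.05,0,0,0,0,0,0,0])

```text
t: 9.9
eef_pos: [0.5088, 0.0107, 0.0024]
tool_rot: [-0.0, 1.0, 0.012, 0.0]
contact_force: [-1.6, -0.2, -0.6]
gripper_width: 0.998
grasp_force: 0.5
```

```bash
python3 - <<'E'
from h import *
crop("top",245,170,133,95,6,"top4")
E
```

```text
(no output)
```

View pics/top4.png

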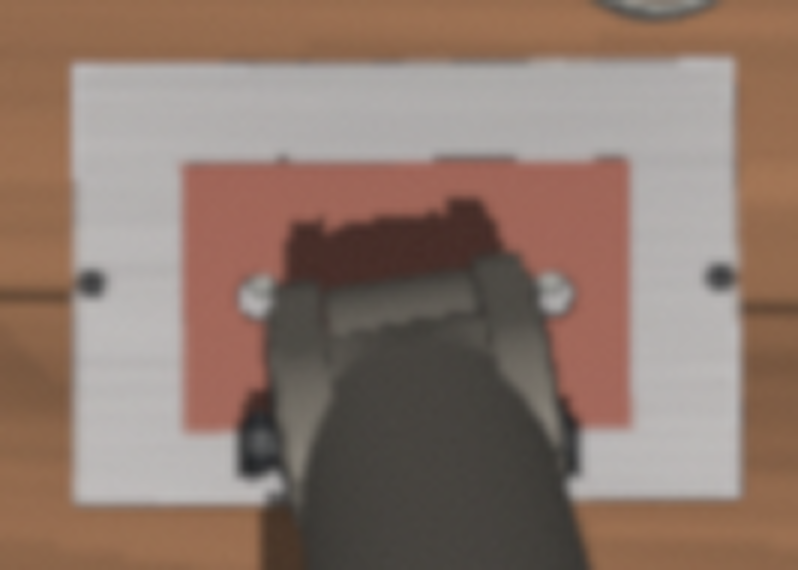

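The board's far edge is at v≈162 and its side edges at u = 183 and 630. It is centred on the bolts in y, and the pin tops are showing in the holes. I'll push on in small steps.

carry_out(targets=[0,1,0,0,0,0,1,0,0,0,0,1,0,0,0,0,1,0,0,0,0,1,0,0,0,0,1,0.2,0,0,0,0,0,0,0])

```text
t: 10.65
eef_pos: [0.515, 0.0109, 0.0026]
tool_rot: [-0.0, 1.0, 0.012, 0.001]
contact_force: [-0.3, 0.1, -0.2]
gripper_width: 1.001
grasp_force: 0.0
```

carry_out(targets=[0,1,0,0,0,0,0,0,0,0])

```text
t: 10.85
eef_pos: [0.5155, 0.0108, 0.0024]
tool_rot: [-0.0, 1.0, 0.012, 0.0]
contact_force: [-0.2, -0.1, -0.1]
gripper_width: 0.997
grasp_force: 0.0
```

carry_out(targets=[0,1,0,0,0,0,0,0,0,0])

```text
t: 11.05
eef_pos: [0.5163, 0.0108, 0.0023]
tool_rot: [-0.0, 1.0, 0.012, 0.0]
contact_force: [-0.1, 0.7, -1.1]
gripper_width: 0.998
grasp_force: 0.0
```

```bash
python3 - <<'E'
from h import *
crop("top",245,170,133,95,6,"top5")
E
```

```text
(no output)
```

View pics/top5.png

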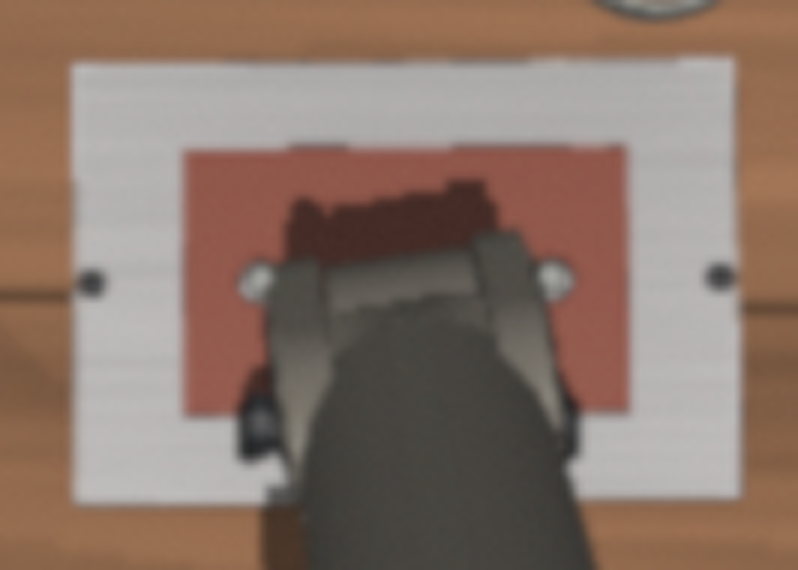

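The board's shade has changed as if it now lies flat. The push force has gone to zero, and the holes, at v≈280, line up with the bolts (v≈282 and 277). I'll back off and move clear to check.

carry_out(targets=[0,-10,0,0,0,0,-15,0,0,0,0,-15,0,0,0,0,0,0,30,0,0,0,0,40,0,0,0,0,40,0,0,0,0,40,0,0,0,-40,20,0,0,0,-40,20,0,0,0,-40,0,0,0,0,-40,0,0,0,0,-40,0,0,0,0,-40,0,0,0,0,0,0,0])

```text
t: 12.5
eef_pos: [0.4741, -0.2351, 0.1922]
tool_rot: [0.001, 1.0, 0.008, -0.0]
contact_force: [-0.4, 0.4, 0.6]
gripper_width: 1.003
grasp_force: 0.0
```

```bash
python3 - <<'E'
from h import *
c=imaging.read_camera("scene");d=imaging.read_camera("top")
r=lambda im,k:cv2.resize(im[:,:,::-1],None,fx=k,fy=k,interpolation=cv2.INTER_CUBIC)
a=r(d["frame"][170:265,245:378],6)
b=r(c["frame"][170:345,180:410],3)
cv2.imwrite("pics/fin.png",cv2.resize(np.vstack([np.pad(a,((0,0),(0,0),(0,0))),cv2.resize(b,(798,607))]),(542,798))[:,:]) if 0 else None
cv2.imwrite("pics/fa.png",a);cv2.imwrite("pics/fb.png",b)
E
```

```text
(no output)
```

View pics/fa.png

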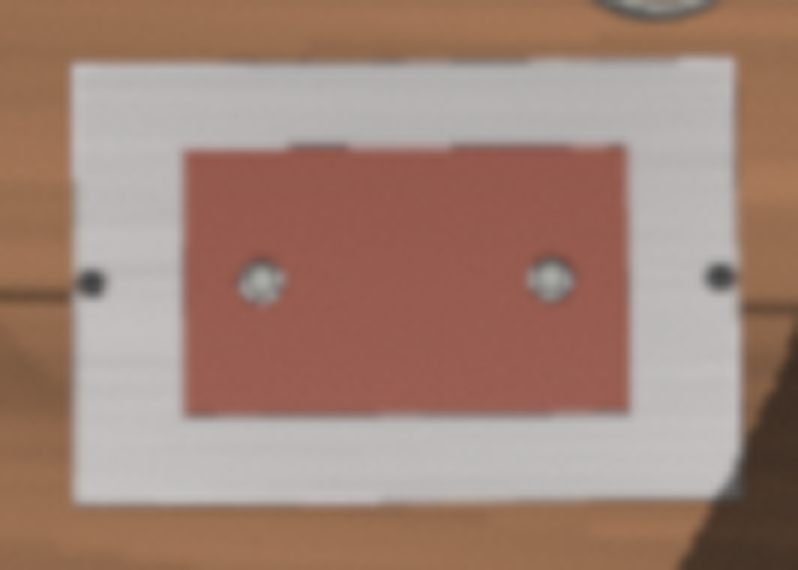

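View pics/fb.png

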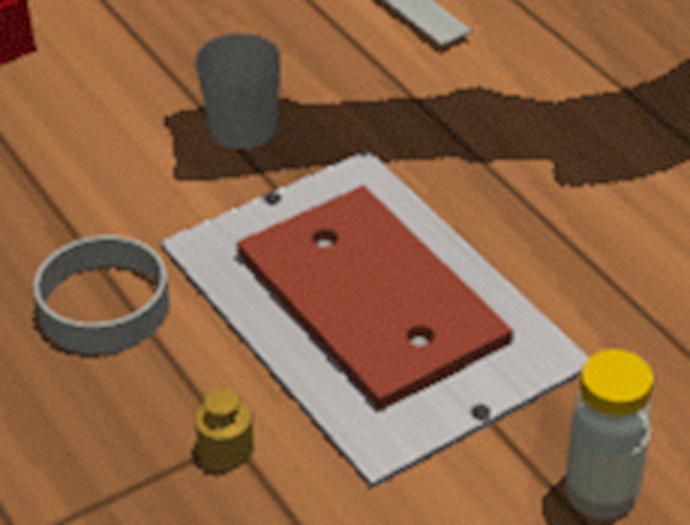

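Both views show the board flat and parallel to the base. The pins are centred in both holes, at (261,282) and (551,279), and the bystanders in view (ring, weight, cup, shaker) are untouched.

```bash
python3 -c "
from station import bot
print(bot.hand_in())"
```

```text
the job is handed in; nothing more can be done
None
```

The board lies flat on its base with both holes over the pins; the arm is clear, and I've handed the job in at about 12.5 s of the allowed 64 s.

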